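# Load the stopped welding positioner and release its stop

## Robot

A 6-joint arm with a two-finger parallel gripper is mounted at the origin on a cart in front of the work surface, level with it; the furniture and walls round the work are solid. World frame = base frame: x ahead of the robot, y to its left, z up, the work surface at z = 0. Lengths are in m, angles in rad, forces in N, time in s.
With the tool pointing down it reaches from about 0.4 to 0.825 m from the base axis. Payload 7 kg.
Tool frame: the origin (TCP) lies between the finger pads; the fingertips stand 22 mm ahead of it and the grasp point (between the pads) lies 3 mm ahead of it (arm.tip_reach is the distance from the TCP to the fingertips, in m); z points along the fingers, y is the line along which they close (so a half turn about z gives the same grasp; the last joint's range is limited). The gripper opens to 88 mm and grips with 3 to 60 N. Pads are 19 mm wide; open, the fingers measure 130 mm over their backs; the gripper's body (78 mm by 193 mm) begins 47 mm behind the grasp point.
Start: joints at [-1.062, 0.359, 0.012, 0, -1.224, -0.288], TCP at [0.148, -0.659, 0.249] pointing down, gripper open.
Joint ranges: [-3.07, 3.07], [-1.43, 2.12], [-1.02, 1.25], [-3.03, 1.67], [-3.05, -0], [-3.03, 3.03]. Speed limits (rad/s): [2.39, 2.39, 3.01, 3.14, 3.14, 3.14].

## Interface

Orientations are given as [roll, pitch, yaw] about the fixed x, y, z axes, in that order (R = Rz(yaw) Ry(pitch) Rx(roll)).
In Python, from station import arm, viewer gives the robot as it stands. The module is installed in compiled form; this text tells all that it offers.
- The arm moves only by the tool apply_moves, never from a script. Its argument "commands" is a list that holds one entry, the list of rows, each a list of 5 numbers: the closure, from -1 (fully open) to 1 (shut), then the shift along the world's x, y, z as a fraction of full scale, then the turn about the world's z as a fraction of full scale. In form: [[[fingers, tx, ty, tz, yaw], ...]]. A call has 1 to 12 rows; each row shifts and turns the commanded pose from where the row before left it; what a row does not reach is not made up. Full scale, the value 1, is 20 cm for a shift and pi rad for a turn. A row lasts 1/10 s, in which the tool goes at most 50 mm and 8.59 degrees, less where a joint would pass 70% of its speed; a pose out of reach is approached as far as the arm can. A call with a number of a shift or a turn outside -1 to 1 is refused whole. A call with a gripper value outside its range is refused whole. The fingers move at their own pace and stop on an object; "force" is the grip in N (left out, the last holds). Time passes only in rows, so rows that do not move let the fingers close. It gives the time, the measured TCP pose, the force, the opening and the grip force at its end, in the units of the state.
- arm.get_state(): the state, without advancing time (a new reading comes with each control period).
- viewer.grab_frame(name): name is "scene" or "top" or "wrist"; returns a dict with "image" (400x640x3 uint8, blue, green, red), "mtx" (3x3 intrinsics, pixels), "rvec" (rotation vector, rad) and "tvec" (3), from world to camera coordinates, as OpenCV has them. Camera axes: x right, y down, z forward; pixel columns grow to the right and rows downward; lengths in m; the calibration is good to about 2 mm. A picture is of the moment at which its call begins. There is no depth.
- arm.job_done(): hands the job in; it is judged then, once.
The state is a dict: "t": time; "q": joint angles; "qd": joint speeds; "joint_efforts": joint torques, N m; "eef_pos": TCP position; "ee_rot": TCP orientation; "force": force on the tool from outside, world axes, zero at the start; "moment": the same for the moment, N m; "width": finger opening in m; "gripper_force": force on a finger pad.
Only numpy, scipy, OpenCV 4.12 (cv2) and the standard library are available. Lean on these libraries where they do the work, as an engineer would, in place of code of your own. Each camera call takes 0.05 s, during which the arm holds its last target. There are 200 camera calls.

## Task

Press the red mushroom stop button down until it stays in, so that the welding positioner cannot turn while you load it. Then stand the square tube that lies on the bench upright in the empty pocket of the round faceplate, right down on the pocket's floor, leaving the tube in the other pocket where it is. Last, with the tube seated and let go, turn the red button clockwise until it springs out again, so that the positioner is ready to run.

Things in the scene. Friction and masses are not known exactly. Their poses are not given: they have to be found in the camera images.
- stop_station: fixed stop-button box on the bench, 90 x 90 mm and 62 mm high, lower half grey, upper half yellow, small screwed lugs at its foot, a short black conduit on its +x side that reaches 107 mm from the middle and 35 mm up. Origin: middle of its underside, z up. The stem of the red mushroom head, marked with white clockwise arrows, stands on its vertical middle axis
- stop_top (a point): centre of the top of the red mushroom head, moving with it: 112 mm above the bench when out, 105.5 mm when latched in. The head is 51 mm across at its straight rim, 8 to 18 mm below this point; its underside is 24 mm below this point, over a steel collar 43 mm across and 14.5 mm high on the box's top, which is 50 mm below this point when out, 43.5 mm when latched
- stop_plunger (a joint): how far the mushroom head is pushed in, m: 0 = out, 0.0065 = latched in, 0.0095 = end of travel. A spring pushes it out with 4 N at the top of the travel and 13 N at the end. Pressed past about 0.004 (6 N) it snaps in, the head turning itself anticlockwise into its latch; push it 7 mm or more to be sure
- stop_head (a joint): turn of the mushroom head about its vertical axis, rad, growing clockwise as seen from above: 0 = out, as found; -0.7 = latched in. A spring of about 0.15 Nm turns it anticlockwise. Turned clockwise from the latch past about 0 (end stop at +0.4) it is free to spring out by itself as soon as it is let go
- positioner: fixed base of the bench welding positioner, a blue box 200 x 220 mm and 55 mm high with a dark plate on top, dials on its -x side. Origin: middle of its underside on the bench, z up
- faceplate: fixed round steel plate on the positioner, 212 mm across, stopped at any angle; its top is 76 mm above the bench. Origin: middle of its underside, z up. Two aluminium nests, 64 x 64 mm and 36 mm high, are bolted on it, centred 60 mm from its axis along its own +y (holds a tube) and -y (empty); bolted feet up to 14 mm high reach 51 mm from a nest's middle along x
- pocket (a point): centre of the floor of the empty nest's square pocket, 82 mm above the bench; x and y along the pocket's sides, z up. The pocket is 44 x 44 mm and 30 mm deep with a 4 mm chamfer round its mouth; the loaded tube stands 120 mm from it
- tube: loose dark steel square tube, 40 x 40 mm and 120 mm long, about 0.3 kg, lying on the bench on one side. Origin: middle of the side it lies on; its y axis runs along its length, z up to the opposite side
- tube_mid (a point): the middle point of the loose tube, 20 mm above its origin; y along its length
- loaded_tube: a like tube already standing in the other pocket (its y axis upright); its top is 202 mm above the bench
- loaded_tube_mid (a point): the middle point of the loaded tube

How it is judged:
By the outcome, as a careful person would: the job done as asked, in the order asked, and still so for the second after the job is handed in, with the robot touching nothing.
It also fails if it takes over 72 s, if anything falls off the work surface, if the arm or the gripper's body presses on something with over 40 N, if the wrist force passes 120 N, or if a joint passes its speed limit or range.

## Working session

There is one attempt and no reset: what is moved stays moved. The work goes in short steps, Python scripts to look and compute and a tool call to move; the robot and the scene stay as the last step left them, time stands still between calls to the robot, and variables do not carry over. Pictures are saved under pics/ and viewed, at most 10 in all, crops included, and the job is handed in when it is done.

Besides the shell and the picture viewer there is one more tool, called after "Call:" as a command line: name --argument value ..., lists and objects as JSON in quotes. apply_moves: Moves the arm, as the interface text tells. Shift numbers are shares of 20 cm and turn numbers shares of pi rad, none past 1 either way. Its arguments: {"type":"object","properties":{"commands":{"type":"array","items":{"type":"array","items":{"type":"array","items":{"type":"number"}}}},"force":{"type":"number"}},"required":["commands"]}

```bash
mkdir -p pics
cat > h.py <<'E'
import numpy as np, cv2
from station import arm, viewer
def grab(n):
    f=viewer.grab_frame(n); R=cv2.Rodrigues(np.array(f["rvec"],float))[0]; t=np.array(f["tvec"],float).ravel()
    return f["image"],np.array(f["mtx"],float),R,t
def ray(K,R,t,u,v,z):
    d=R.T@np.linalg.inv(K)@np.array([u,v,1.]); c=-R.T@t
    return c+d*(z-c[2])/d[2]
def proj(K,R,t,p):
    q=K@(R@np.array(p,float)+t); return q[:2]/q[2]
E
python3 - <<'E'
from h import *
print(arm.get_state())
for n in("scene","top"):
    im,K,R,t=grab(n); cv2.imwrite(f"pics/{n}0.png",im); np.savez(f"{n}0.npz",im=im,K=K,R=R,t=t); print(n,-R.T@t,K[0,0],R[2])
E
```

```text
{'t': 0.0, 'q': array([-1.06190606e+00,  3.59391291e-01,  1.10541894e-02, -3.34014484e-04,
       -1.22412665e+00, -2.88112758e-01]), 'qd': array([-0.00146766, -0.00043206, -0.00117314,  0.00162944, -0.00036005,
        0.00039846]), 'joint_efforts': array([-8.01509232e-04, -5.82721961e+01,  2.93053329e+01,  6.99730217e+00,
        6.93382550e-03, -2.18655096e-04]), 'eef_pos': array([ 0.14769225, -0.65816937,  0.2476207 ]), 'ee_rot': array([ 3.13990473e+00, -1.72778443e-04, -2.92092874e+00]), 'force': array([-0.72271192, -0.15338387, -0.42674385]), 'moment': array([-0.03889498,  0.02165152, -0.01009006]), 'gripper_force': 0.0, 'width': 0.08776145470891152}
scene [ 0.10392149 -0.65480597  0.48846086] 371.4004571745782 [ 0.50613847  0.75374005 -0.41916558]
top [0.33239534 0.04196058 1.28488109] 452.70438781088114 [ 0.18769292 -0.02882876 -0.9818046 ]
```

View pics/scene0.png

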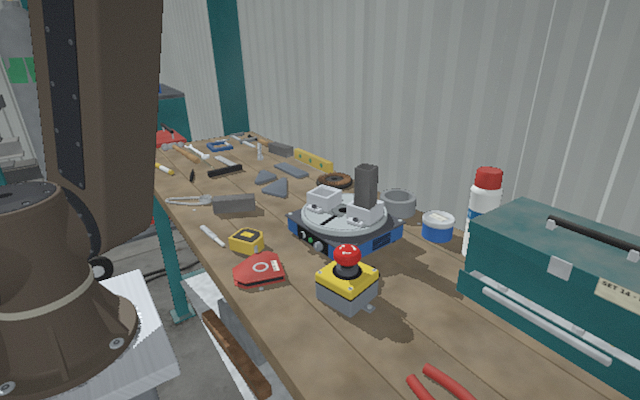

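View pics/top0.png

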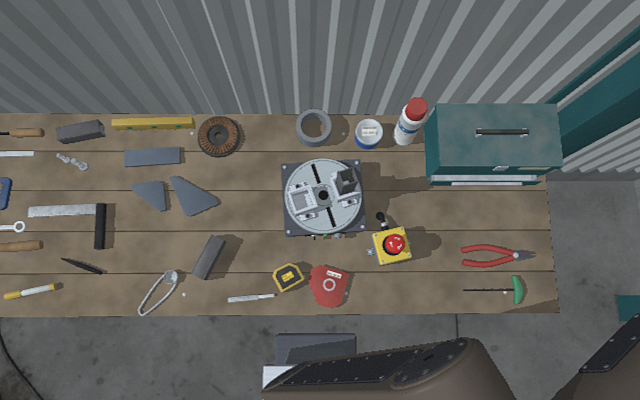

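The scene view shows the button at (347,258), the positioner at (345,215) with the loaded tube at (366,185), and a grey box at (233,205). In the top view, the button is at (394,242), the faceplate at (324,196), the empty nest at about (302,200), and the likely tube at (208,257).

Run:
```python
from h import *
d=np.load("top0.npz"); im,K,R,t=[d[k] for k in("im","K","R","t")]
a=cv2.resize(im[150:250,275:425],None,fx=5.33,fy=5.33,interpolation=cv2.INTER_CUBIC)[:, :800]
cv2.imwrite("pics/c1.png",a)
b=cv2.resize(im[215:295,165:255],None,fx=5,fy=5,interpolation=cv2.INTER_CUBIC)
c=cv2.resize(im[110:150,50:115],None,fx=5,fy=5,interpolation=cv2.INTER_CUBIC)
o=np.zeros((400,800,3),np.uint8); o[:,:450]=b; o[:200,460:785]=c
cv2.imwrite("pics/c2.png",o)
for p,z in(((394,242),.11),((324,196),.076),((302,200),.112),((208,257),.04),((80,131),.04)): print(p,ray(K,R,t,*p,z))
```

```text
(394, 242) [ 0.47061558 -0.18830517  0.11      ]
(324, 196) [ 0.6017562  -0.00727854  0.076     ]
(302, 200) [0.58293892 0.05256004 0.112     ]
(208, 257) [0.43966404 0.30939671 0.04      ]
(80, 131) [0.80022323 0.68611321 0.04      ]
```

View pics/c1.png

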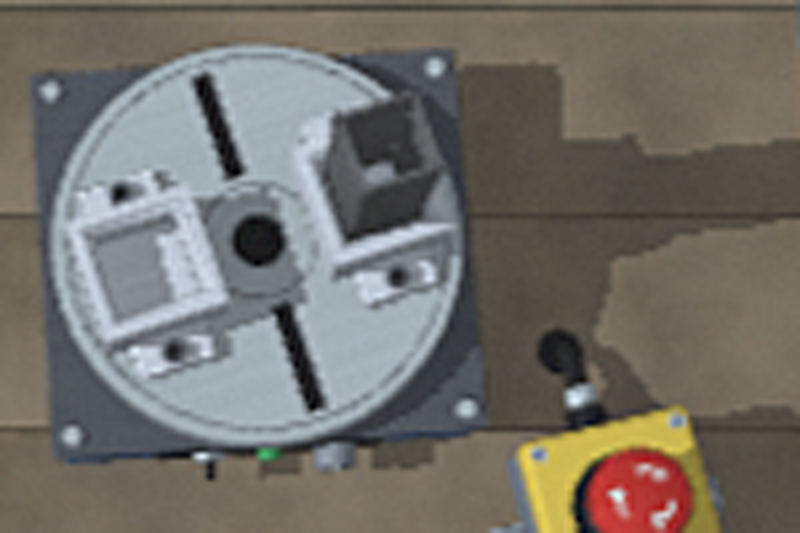

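View pics/c2.png

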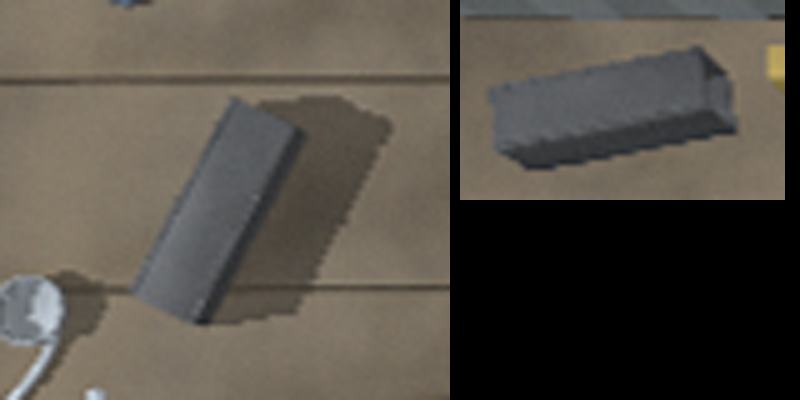

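The crops show the faceplate with the empty nest on the left and the loaded one on the right. The reachable grey box is the tube; the second one is beyond reach. Next I measure the button and get a rough tube and plate position.

Run:
```python
from h import *
def load(n):
    d=np.load(n+"0.npz"); return [d[k] for k in("im","K","R","t")]
def blob(im,lo,hi,box):
    x0,y0,x1,y1=box; m=cv2.inRange(cv2.cvtColor(im,cv2.COLOR_BGR2HSV),lo,hi); k=np.zeros_like(m); k[y0:y1,x0:x1]=m[y0:y1,x0:x1]
    return max(cv2.findContours(k,0,1)[0],key=cv2.contourArea)
im,K,R,t=load("top")
c=blob(im,(0,150,90),(8,255,255),(370,215,420,270)); (u,v),r=cv2.minEnclosingCircle(c); print("head",u,v,r,ray(K,R,t,u,v,.099))
im2,K2,R2,t2=load("scene")
c2=blob(im2,(0,150,60),(8,255,255),(320,230,375,275)); x,y,w,h=cv2.boundingRect(c2); print(x,y,w,h)
P=np.array([u,v]);Q=np.array([x+w/2,y+h/2])
X=cv2.triangulatePoints(K@np.c_[R,t],K2@np.c_[R2,t2],P.reshape(2,1).astype(float),Q.reshape(2,1).astype(float)).ravel(); print("tri",X[:3]/X[3])
for p in((233,97),(295,130),(133,290),(197,322)): print(ray(K,R,t,165+p[0]/5,215+p[1]/5,.04))
# yellow top corners angle
c=blob(im,(18,120,100),(35,255,255),(360,215,420,275)); print(cv2.minAreaRect(c))
# nest outer corners from crop c1 (scale 5.33, offset 275,150)
for p in((65,235),(185,195),(228,302),(115,345)): print("nest",ray(K,R,t,275+p[0]/5.33,150+p[1]/5.33,.112))
print("hub",ray(K,R,t,275+259/5.33,150+240/5.33,.076))
im,K,R,t=grab("wrist"); print("wrist cam",-R.T@t,R[2],R[0],K[0,0])
```

```text
head 394.5 243.10000610351562 9.626111030578613 [ 0.46898449 -0.19167763  0.099     ]
334 244 27 23
tri [ 0.47000675 -0.19263334  0.09644731]
[0.50174685 0.30195591 0.04      ]
[0.48335898 0.26741183 0.04      ]
[0.39663132 0.35182584 0.04      ]
[0.37928667 0.31671868 0.04      ]
((391.676513671875, 245.20590209960938), (33.22737503051758, 33.22737503051758), 75.96376037597656)
nest [0.59899763 0.09178295 0.112     ]
nest [0.61944246 0.03204325 0.112     ]
nest [0.56490488 0.01090398 0.112     ]
nest [0.54336116 0.06681161 0.112     ]
hub [ 0.60448167 -0.00618791  0.076     ]
wrist cam [ 0.06608785 -0.67691443  0.38420009] [ 0.29763422  0.06809774 -0.95224817] [-0.21981564  0.97554086  0.00105799] 319.034943094085
```

Call:
apply_moves --commands '[[[1, 0.134, 0.194, 0, 0], [1, 0.134, 0.194, 0, 0], [1, 0.134, 0.194, 0, 0], [1, 0.134, 0.194, 0, 0], [1, 0.134, 0.194, 0, 0], [1, 0.134, 0.194, 0, 0], [1, 0.134, 0.194, 0, 0], [1, 0.134, 0.194, 0, 0], [1, 0.134, 0.194, 0, 0], [1, 0.134, 0.194, 0, 0], [1, 0.134, 0.194, 0, 0], [1, 0.134, 0.194, 0, 0]]]' --force 20

```text
t: 1.35
eef_pos: [0.47, -0.1911, 0.2487]
ee_rot: [-3.142, 0.0, -2.921]
force: [0.4, -1.5, 0.1]
width: 0.0016
gripper_force: 0.0
```

Run:
```python
from h import *
s=arm.get_state(); print(s["t"],s["eef_pos"],s["ee_rot"],s["width"],s["force"])
im,K,R,t=grab("wrist"); cv2.imwrite("pics/w1.png",im); np.savez("w1.npz",im=im,K=K,R=R,t=t)
m=cv2.inRange(cv2.cvtColor(im,cv2.COLOR_BGR2HSV),(0,150,90),(8,255,255))
c=max(cv2.findContours(m,0,1)[0],key=cv2.contourArea); x,y,w,h=cv2.boundingRect(c); print(x,y,w,h,cv2.minEnclosingCircle(c))
for z in(.094,.1,.104): print(ray(K,R,t,*cv2.minEnclosingCircle(c)[0],z))
```

```text
1.35 [ 0.47004505 -0.19110686  0.2487454 ] [-3.14154642e+00  4.07804784e-04 -2.92058405e+00] 0.001598683616135746 [ 0.37448457 -1.47414538  0.10431901]
11 64 143 65 ((82.0, 96.5), 75.9622573852539)
[ 0.43398066 -0.4160219   0.094     ]
[ 0.4330394  -0.41176901  0.1       ]
[ 0.4324119  -0.40893375  0.104     ]
```

View pics/w1.png

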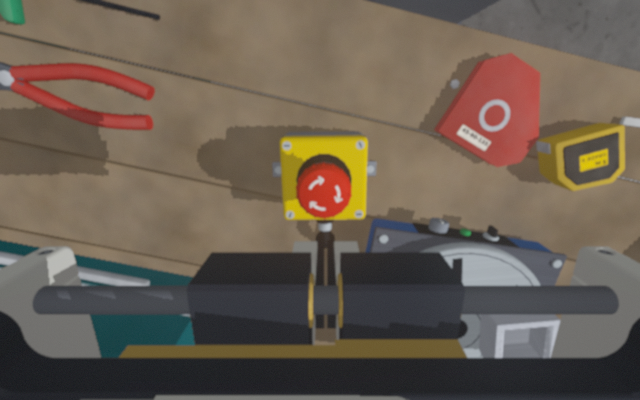

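The wrist view shows the red head at about (325,190), with the closed fingers in front of it. The mask caught the pliers, so I'm restricting it.

Run:
```python
from h import *
d=np.load("w1.npz"); im,K,R,t=[d[k] for k in("im","K","R","t")]
m=cv2.inRange(cv2.cvtColor(im,cv2.COLOR_BGR2HSV),(0,150,60),(8,255,255)); m[:, :285]=0; m[:,370:]=0
c=max(cv2.findContours(m,0,1)[0],key=cv2.contourArea); print(cv2.boundingRect(c))
(u,v),r=cv2.minEnclosingCircle(c)
for z in(.097,.101): print(u,v,r,ray(K,R,t,u,v,z))
y=cv2.inRange(cv2.cvtColor(im,cv2.COLOR_BGR2HSV),(20,150,100),(35,255,255))[:,:400]
c=max(cv2.findContours(y,0,1)[0],key=cv2.contourArea); r=cv2.minAreaRect(c); print(r)
for p in cv2.boxPoints(r): print(ray(K,R,t,*p,.062))
```

```text
(297, 162, 53, 55)
323.7200927734375 188.7242431640625 27.866416931152344 [ 0.46807352 -0.19325702  0.097     ]
323.7200927734375 188.7242431640625 27.866416931152344 [ 0.46696624 -0.19348444  0.101     ]
((323.0, 178.0), (84.0, 88.0), 90.0)
[ 0.43420311 -0.24683751  0.062     ]
[ 0.41483785 -0.16104146  0.062     ]
[ 0.50182192 -0.13772183  0.062     ]
[ 0.52287084 -0.23092046  0.062     ]
```

Call:
apply_moves --commands '[[[1, -0.005, -0.01, -0.18, 0], [1, 0, 0, -0.18, 0], [1, 0, 0, -0.18, 0], [1, 0, 0, -0.02, 0], [1, 0, 0, -0.02, 0], [1, 0, 0, -0.02, 0], [1, 0, 0, -0.016, 0], [1, 0, 0, 0, 0], [1, 0, 0, 0, 0], [1, 0, 0, 0, 0]]]'

```text
t: 2.4
eef_pos: [0.4694, -0.1955, 0.1278]
ee_rot: [-3.14, 0.003, -2.921]
force: [-3.1, -0.1, 5.4]
width: 0.0005
gripper_force: 2.6
```

Call:
apply_moves --commands '[[[1, 0, 0, -0.01, 0], [1, 0, 0, -0.01, 0], [1, 0, 0, 0, 0], [1, 0, 0, 0, 0]]]'

```text
t: 2.8
eef_pos: [0.4696, -0.1956, 0.1246]
ee_rot: [-3.14, 0.003, -2.92]
force: [-4.9, 0.4, 12.7]
width: 0.0005
gripper_force: 6.3
```

Call:
apply_moves --commands '[[[1, 0, 0, 0.05, 0], [1, 0, 0, 0.18, 0], [1, 0, 0, 0.2, 0], [1, 0, 0, 0.2, 0], [1, 0, 0, 0, 0]]]'

```text
t: 3.3
eef_pos: [0.4716, -0.1959, 0.2551]
ee_rot: [-3.137, 0.011, -2.92]
force: [0.3, 0.1, -0.3]
width: 0.0007
gripper_force: 0.0
```

Run:
```python
from h import *
im,K,R,t=grab("wrist"); print(arm.get_state()["eef_pos"])
d=np.load("w1.npz")["im"]
f=lambda a:cv2.resize(a[130:225,270:380],None,fx=3.6,fy=3.6)
cv2.imwrite("pics/w2.png",np.hstack([f(d),f(im)]))
```

```text
[ 0.47028887 -0.19539488  0.25206932]
```

View pics/w2.png

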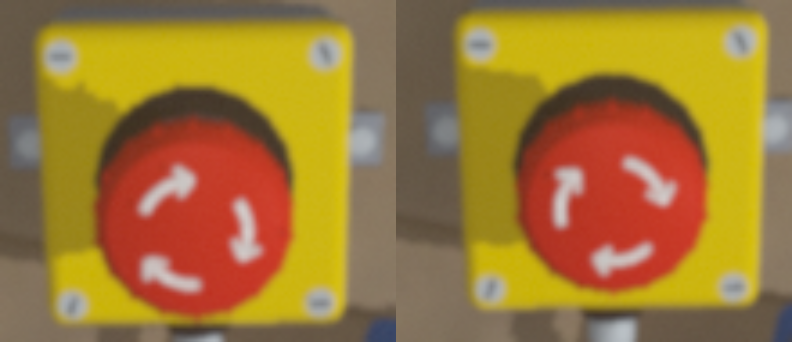

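The head has turned anticlockwise by about 40° and sits lower, so it is latched. Next stop is the tube.

Call:
apply_moves --commands '[[[-1, -0.0125, 0.21, 0, -0.0177], [-1, -0.0125, 0.21, 0, -0.0177], [-1, -0.0125, 0.21, 0, -0.0177], [-1, -0.0125, 0.21, 0, -0.0177], [-1, -0.0125, 0.21, 0, -0.0177], [-1, -0.0125, 0.21, 0, -0.0177], [-1, -0.0125, 0.21, 0, -0.0177], [-1, -0.0125, 0.21, 0, -0.0177], [-1, -0.0125, 0.21, 0, -0.0177], [-1, -0.0125, 0.21, 0, -0.0177], [-1, -0.0125, 0.21, 0, -0.0177], [-1, -0.0125, 0.21, 0, -0.0177]]]'

```text
t: 4.55
eef_pos: [0.4378, 0.3106, 0.2476]
ee_rot: [3.141, -0.0, 2.693]
force: [2.3, -0.8, 0.6]
width: 0.0864
gripper_force: 0.0
```

Run:
```python
from h import *
im,K,R,t=grab("wrist"); s=arm.get_state(); print(s["eef_pos"],s["ee_rot"],s["q"])
cv2.imwrite("pics/w3.png",im); np.savez("w3.npz",im=im,K=K,R=R,t=t)
for p in((.502,.302),(.483,.267),(.397,.352),(.379,.317)): print(proj(K,R,t,(*p,.04)))
```

```text
[0.43844343 0.31557883 0.24722853] [3.13994205e+00 3.12740849e-04 2.69096286e+00] [ 9.86903278e-01  1.37057836e-01 -2.88782412e-01  9.96198803e-05
 -1.14327856e+00 -3.00837037e+00]
[342.83377988 228.31851596]
[308.68850664 226.75184715]
[344.3277329  126.28843986]
[306.99855012 125.24602147]
```

View pics/w3.png

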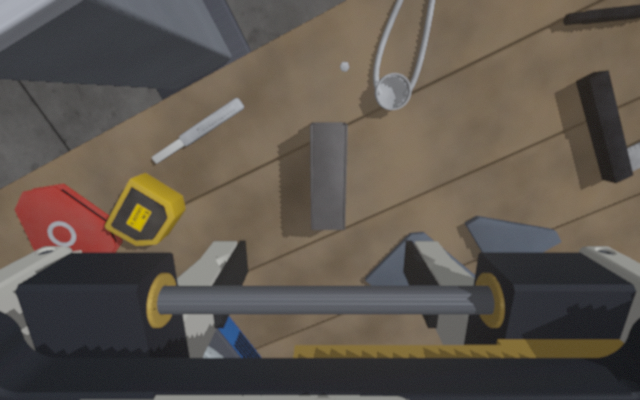

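The wrist view shows the tube's top face with corners at about (310,123), (345,123), (344,228) and (311,230), running nearly straight down the image. Joint 6 is near its limit, so I'll use the half-turned grasp.

Run:
```python
from h import *
d=np.load("w3.npz"); im,K,R,t=[d[k] for k in("im","K","R","t")]
h=cv2.cvtColor(im,cv2.COLOR_BGR2HSV)
for r in (150,180,210): print(r,[(c,*h[r,c]) for c in range(296,356,2)])
print([(r,*h[r,328]) for r in range(112,132,2)],[(r,*h[r,328]) for r in range(220,242,2)])
m=cv2.inRange(h,(0,0,0),(180,60,255)); m[:,:285]=0;m[:,365:]=0;m[:110]=0;m[240:]=0
c=max(cv2.findContours(m,0,1)[0],key=cv2.contourArea); r=cv2.minAreaRect(c); print(r,cv2.boxPoints(r).tolist())
P=[ray(K,R,t,*p,.04) for p in((310,123),(345,123),(344,228),(311,230))]; print(np.round(P,4),np.mean(P,0))
```

```text
150 [(296, np.uint8(16), np.uint8(77), np.uint8(79)), (298, np.uint8(16), np.uint8(76), np.uint8(84)), (300, np.uint8(14), np.uint8(67), np.uint8(88)), (302, np.uint8(16), np.uint8(75), np.uint8(88)), (304, np.uint8(18), np.uint8(70), np.uint8(88)), (306, np.uint8(15), np.uint8(64), np.uint8(88)), (308, np.uint8(16), np.uint8(72), np.uint8(85)), (310, np.uint8(10), np.uint8(27), np.uint8(85)), (312, np.uint8(15), np.uint8(6), np.uint8(90)), (314, np.uint8(170), np.uint8(9), np.uint8(86)), (316, np.uint8(165), np.uint8(6), np.uint8(87)), (318, np.uint8(165), np.uint8(6), np.uint8(89)), (320, np.uint8(160), np.uint8(9), np.uint8(89)), (322, np.uint8(0), np.uint8(3), np.uint8(89)), (324, np.uint8(0), np.uint8(5), np.uint8(93)), (326, np.uint8(165), np.uint8(5), np.uint8(94)), (328, np.uint8(170), np.uint8(8), np.uint8(96)), (330, np.uint8(0), np.uint8(0), np.uint8(95)), (332, np.uint8(165), np.uint8(5), np.uint8(97)), (334, np.uint8(160), np.uint8(8), np.uint8(102)), (336, np.uint8(150), np.uint8(5), np.uint8(101)), (338, np.uint8(150), np.uint8(5), np.uint8(104)), (340, np.uint8(0), np
[... 3902 characters left out ...]
int8(6), np.uint8(89)), (224, np.uint8(150), np.uint8(3), np.uint8(89)), (226, np.uint8(0), np.uint8(3), np.uint8(89)), (228, np.uint8(0), np.uint8(8), np.uint8(91)), (230, np.uint8(16), np.uint8(54), np.uint8(117)), (232, np.uint8(17), np.uint8(71), np.uint8(126)), (234, np.uint8(16), np.uint8(71), np.uint8(107)), (236, np.uint8(16), np.uint8(75), np.uint8(105)), (238, np.uint8(16), np.uint8(67), np.uint8(121)), (240, np.uint8(17), np.uint8(66), np.uint8(123))]
((328.0, 174.5), (40.0, 113.0), 0.0) [[308.0, 231.0], [308.0, 118.0], [348.0, 118.0], [348.0, 231.0]]
[[0.3783 0.3209 0.04  ]
 [0.3942 0.354  0.04  ]
 [0.5022 0.3034 0.04  ]
 [0.4878 0.2676 0.04  ]] [0.44064799 0.31147962 0.04      ]
```

Call:
apply_moves --commands '[[[-1, 0.0083, -0.0047, 0, 0.0455], [-1, 0.0083, -0.0047, 0, 0.0455], [-1, 0.0083, -0.0047, 0, 0.0455], [-1, 0.0083, -0.0047, 0, 0.0455], [-1, 0.0083, -0.0047, 0, 0.0455], [-1, 0.0083, -0.0047, 0, 0.0455], [-1, 0.0083, -0.0047, 0, 0.0455], [-1, 0.0083, -0.0047, 0, 0.0455], [-1, 0.0083, -0.0047, 0, 0.0455], [-1, 0.0083, -0.0047, 0, 0.0455], [-1, 0.0083, -0.0047, 0, 0.0455]]]'

```text
t: 5.7
eef_pos: [0.4566, 0.2983, 0.2474]
ee_rot: [3.141, -0.0, -2.01]
force: [-0.7, -0.2, -0.6]
width: 0.088
gripper_force: 0.0
```

Call:
apply_moves --commands '[[[-1, 0.0083, -0.0047, -0.055, 0.0455], [-1, 0.0083, -0.0047, -0.055, 0.0455], [-1, 0.0083, -0.0047, -0.055, 0.0455], [-1, 0.0083, -0.0047, -0.055, 0.0455], [-1, 0.0083, -0.0047, -0.055, 0.0455], [-1, 0.0083, -0.0047, -0.055, 0.0455], [-1, 0.0083, -0.0047, -0.055, 0.0455], [-1, 0.0083, -0.0047, -0.055, 0.0455], [-1, 0.0083, -0.0047, -0.055, 0.0455], [-1, 0.0083, -0.0047, -0.055, 0.0455], [-1, 0.0083, -0.0047, -0.055, 0.0455], [-1, 0, 0, 0, 0]]]'

```text
t: 6.9
eef_pos: [0.4743, 0.2873, 0.125]
ee_rot: [3.139, 0.001, -0.442]
force: [0.5, -0.3, 0.6]
width: 0.0874
gripper_force: 0.0
```

Call:
apply_moves --commands '[[[-1, 0.004, 0.039, -0.15, 0], [-1, 0, 0, -0.15, 0], [-1, 0, 0, -0.15, 0], [-1, 0, 0, -0.045, 0], [-1, 0, 0, 0, 0], [0.5, 0, 0, 0, 0], [0.5, 0, 0, 0, 0], [0.5, 0, 0, 0, 0], [0.5, 0, 0, 0, 0], [0.5, 0, 0, 0, 0]]]' --force 5

```text
t: 7.9
eef_pos: [0.4759, 0.2963, 0.0279]
ee_rot: [-3.141, -0.0, -0.443]
force: [1.1, 0.1, 0.1]
width: 0.0532
gripper_force: 0.0
```

Call:
apply_moves --commands '[[[1, 0, 0, 0, 0], [1, 0, 0, 0, 0], [1, 0, 0, 0, 0], [1, 0, 0, 0, 0]]]'

```text
t: 8.3
eef_pos: [0.4757, 0.2961, 0.0275]
ee_rot: [3.141, -0.0, -0.443]
force: [-0.8, -1.3, 3.6]
width: 0.04
gripper_force: 5.0
```

Run:
```python
from h import *
s=arm.get_state(); p=s["eef_pos"]; print(p)
a=np.array([np.cos(-.447),np.sin(-.447)])
B=np.array([.4407,.3115])-.06*a
g=p-[0,0,.003]; r0=(g[:2]-B)@a; h0=g[2]; print("along",r0,h0)
th=np.deg2rad([0,8,16,24,32,40,48,56,64,72,80,86,90])
u=r0*np.cos(th)-h0*np.sin(th); z=r0*np.sin(th)+h0*np.cos(th)
d=np.diff(np.c_[u,z],axis=0)
for k in d: print(np.round([k[0]*a[0]/.2,k[0]*a[1]/.2,k[1]/.2],3))
```

```text
[0.47572368 0.29605259 0.02746127]
along 0.09825986178225297 0.024461274344622374
[-0.02   0.009  0.067]
[-0.028  0.013  0.063]
[-0.036  0.017  0.059]
[-0.043  0.02   0.053]
[-0.049  0.023  0.045]
[-0.054  0.026  0.037]
[-0.058  0.028  0.029]
[-0.061  0.029  0.019]
[-0.063  0.03   0.01 ]
[-0.064  0.031  0.   ]
[-0.047  0.023 -0.006]
[-0.031  0.015 -0.007]
```

Call:
apply_moves --commands '[[[1, -0.009, 0.004, 0.034, 0], [1, -0.011, 0.005, 0.033, 0], [1, -0.013, 0.006, 0.032, 0], [1, -0.015, 0.007, 0.031, 0], [1, -0.017, 0.008, 0.03, 0], [1, -0.019, 0.009, 0.029, 0], [1, -0.021, 0.01, 0.027, 0], [1, -0.022, 0.01, 0.026, 0], [1, -0.024, 0.011, 0.023, 0], [1, -0.025, 0.012, 0.022, 0], [1, -0.027, 0.013, 0.019, 0], [1, -0.027, 0.013, 0.018, 0]]]'

```text
t: 9.5
eef_pos: [0.4292, 0.3179, 0.0924]
ee_rot: [3.142, 0.0, -0.443]
force: [0.0, -0.4, -2.8]
width: 0.0398
gripper_force: 5.0
```

Run:
```python
from h import *
s=arm.get_state(); print(s["eef_pos"],s["force"],s["width"])
im,K,R,t=grab("scene"); u,v=proj(K,R,t,s["eef_pos"]).astype(int); print(u,v)
im2,K,R,t=grab("top"); u2,v2=proj(K,R,t,s["eef_pos"]).astype(int); print(u2,v2)
f=lambda a,u,v:cv2.resize(a[max(v-50,0):v+50,max(u-60,0):u+60],(400,333))
cv2.imwrite("pics/s1.png",np.hstack([f(im,u,v),f(im2,u2,v2)]))
```

```text
[0.42923214 0.31793327 0.09242724] [ 0.03234872 -0.37427231 -2.75314167] 0.039758753055573796
225 180
200 259
```

View pics/s1.png

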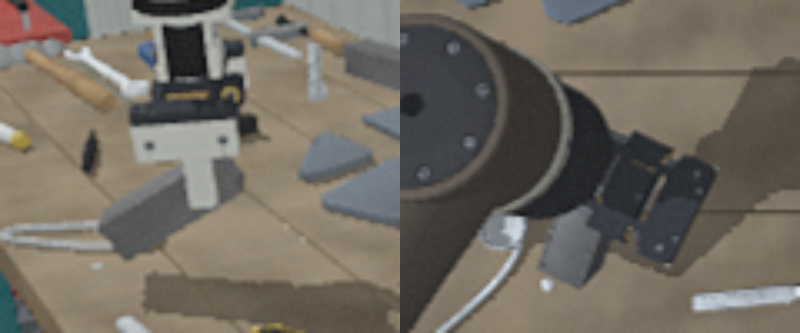

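The tube is held but clear of the bench, tilted about 30°, because the pads' friction is still holding it. I'll ease the grip so it pivots.

Call:
apply_moves --commands '[[[1, 0, 0, 0, 0], [1, 0, 0, 0, 0]]]' --force 3

```text
t: 9.8
eef_pos: [0.4299, 0.3177, 0.0922]
ee_rot: [3.142, -0.0, -0.443]
force: [-0.1, -0.4, -0.8]
width: 0.0397
gripper_force: 3.0
```

```bash
cat > tilt.py <<'E'
from h import *
s=arm.get_state(); print(s["t"],s["eef_pos"],s["force"],s["width"],s["gripper_force"])
im,K,R,t=grab("scene"); np.savez("sc.npz",im=im,K=K,R=R,t=t)
a=np.array([np.cos(-.447),np.sin(-.447)]); n=np.array([-a[1],a[0]])
# tube silhouette in scene: grey, low saturation, below gripper
h=cv2.cvtColor(im,cv2.COLOR_BGR2HSV); u,v=proj(K,R,t,s["eef_pos"]).astype(int)
m=cv2.inRange(h,(0,0,60),(180,35,125)); k=np.zeros_like(m); k[v-30:v+55,u-55:u+30]=m[v-30:v+55,u-55:u+30]
c=max(cv2.findContours(k,0,1)[0],key=cv2.contourArea); c=cv2.approxPolyDP(c,3,True).reshape(-1,2)
# intersect corner rays with the vertical plane of the tube face nearest the camera
p0=np.r_[s["eef_pos"][:2]-.02*n,0]; N=np.r_[n,0]; cam=-R.T@t
for q in c:
    d=R.T@np.linalg.inv(K)@np.r_[q,1.]; X=cam+d*((p0-cam)@N)/(d@N); print(q,"along %.3f z %.3f"%((X-s["eef_pos"])[:2]@a,X[2]))
E
python3 tilt.py
```

```text
9.8 [0.42991559 0.31770705 0.09218083] [-0.10010921 -0.44018009 -0.83299195] 0.039693539068117296 3.0000917986035347
[238 181] along 0.036 z 0.097
[229 178] along 0.012 z 0.108
[229 193] along 0.007 z 0.062
[221 191] along -0.015 z 0.070
[219 182] along -0.016 z 0.098
[200 205] along -0.078 z 0.032
[213 212] along -0.045 z 0.006
```

Still gripped at the same point, it has pivoted to about 50° with its lower edge on the bench. I'll continue the arc.

Call:
apply_moves --commands '[[[1, 0, 0, 0, 0], [1, -0.029, 0.0138, 0.0145, 0], [1, -0.03, 0.0142, 0.012, 0], [1, -0.031, 0.0146, 0.01, 0], [1, -0.031, 0.0148, 0.0075, 0], [1, -0.0315, 0.015, 0.0045, 0], [1, -0.0318, 0.0152, 0.0025, 0], [1, -0.0318, 0.0152, 0, 0], [1, -0.0318, 0.0152, -0.0025, 0], [1, -0.0315, 0.015, -0.0045, 0], [1, -0.031, 0.0148, -0.0075, 0], [1, 0, 0, 0, 0]]]'

```text
t: 11.05
eef_pos: [0.3668, 0.3477, 0.0991]
ee_rot: [3.141, 0.0, -0.443]
force: [-0.8, 0.0, 1.7]
width: 0.0398
gripper_force: 3.0
```

```bash
python3 tilt.py
```

```text
11.05 [0.36675437 0.34766738 0.09913415] [-0.81972983  0.00938313  1.67073403] 0.03982278898392981 3.00009872764349
[214 169] along 0.045 z 0.138
[203 177] along 0.013 z 0.116
[205 190] along 0.012 z 0.077
[197 193] along -0.011 z 0.070
[197 213] along -0.020 z 0.008
[211 213] along 0.018 z 0.004
```

Its base is flat on the bench, spanning ±20 mm about the TCP, so it is upright. I'll let go so it settles, then regrip firmly.

Call:
apply_moves --commands '[[[0, 0, 0, 0, 0], [0, 0, 0, 0, 0], [0, 0, 0, 0, 0], [0, 0, 0, 0, 0], [0, 0, 0, 0, 0]]]'

```text
t: 11.6
eef_pos: [0.3678, 0.3472, 0.0994]
ee_rot: [3.142, 0.0, -0.444]
force: [0.2, -0.2, 0.1]
width: 0.0438
gripper_force: 0.0
```

```bash
python3 tilt.py
```

```text
11.6 [0.3677731  0.34716806 0.09940996] [ 0.16696957 -0.15881664  0.09965729] 0.04379513797909632 0.0
[205 177] along 0.017 z 0.116
[202 193] along 0.002 z 0.069
[195 191] along -0.016 z 0.077
[193 179] along -0.016 z 0.113
[188 178] along -0.029 z 0.117
[197 214] along -0.022 z 0.005
[211 212] along 0.018 z 0.007
```

Call:
apply_moves --commands '[[[1, 0, 0, 0, 0], [1, 0, 0, 0, 0], [1, 0, 0, 0, 0], [1, 0, 0, 0.03, 0], [1, 0, 0, 0.15, 0], [1, 0, 0, 0.17, 0], [1, 0, 0, 0.17, 0], [1, 0, 0, 0.17, 0], [1, 0, 0, 0, 0]]]' --force 25

```text
t: 12.55
eef_pos: [0.369, 0.3491, 0.2426]
ee_rot: [-3.133, -0.001, -0.443]
force: [0.4, 0.6, -2.6]
width: 0.0397
gripper_force: 25.0
```

Call:
apply_moves --commands '[[[1, 0.0677, -0.1464, 0, 0.0237], [1, 0.0677, -0.1464, 0, 0.0237], [1, 0.0677, -0.1464, 0, 0.0237], [1, 0.0677, -0.1464, 0, 0.0237], [1, 0.0677, -0.1464, 0, 0.0237], [1, 0.0677, -0.1464, 0, 0.0237], [1, 0.0677, -0.1464, 0, 0.0237], [1, 0.0677, -0.1464, 0, 0.0237], [1, 0.0677, -0.1464, 0, 0.0237], [1, 0.0677, -0.1464, 0, 0.0237], [1, 0.0677, -0.1464, 0, 0.0237], [1, 0, 0, 0, 0]]]'

```text
t: 13.75
eef_pos: [0.5169, 0.0224, 0.2365]
ee_rot: [3.141, 0.002, 0.375]
force: [-0.6, -0.0, -3.2]
width: 0.0398
gripper_force: 25.0
```

Run:
```python
from h import *
s=arm.get_state(); print(s["t"],s["eef_pos"],s["ee_rot"],s["force"],s["width"])
im,K,R,t=grab("wrist"); np.savez("w4.npz",im=im,K=K,R=R,t=t); print(proj(K,R,t,(.5817,.0504,.112)))
im2,K2,R2,t2=grab("scene"); np.savez("s4.npz",im=im2,K=K2,R=R2,t=t2)
u,v=proj(K2,R2,t2,s["eef_pos"]).astype(int); print(u,v)
a=im[0:270,120:520]; b=im2[v-50:v+70,u-60:u+60]
cv2.imwrite("pics/w4.png",np.hstack([cv2.resize(a,(480,324)),cv2.resize(b,(324,324))])[:, :800])
```

```text
13.75 [0.51687363 0.02242895 0.23646639] [3.14136144e+00 2.05052125e-03 3.75133888e-01] [-0.58472559 -0.02959584 -3.16026361] 0.039805785301295735
[322.10299488 113.29830205]
304 151
```

View pics/w4.png

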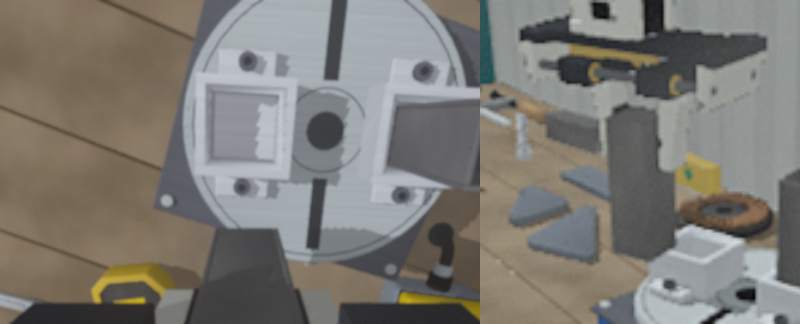

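The wrist view shows the empty nest with outer corners in the crop at about (197,75), (299,75), (287,180) and (193,178). The tube hangs upright, its lower front edge at (214–278,230).

Run:
```python
from h import *
d=np.load("w4.npz"); im,K,R,t=[d[k] for k in("im","K","R","t")]
s=arm.get_state(); p=s["eef_pos"]; yaw=s["ee_rot"][2]; ax=np.array([np.cos(yaw),np.sin(yaw)]); ay=np.array([-ax[1],ax[0]])
g=cv2.GaussianBlur(cv2.cvtColor(im,cv2.COLOR_BGR2GRAY),(3,3),0)
f=lambda x,y:(120+x/1.2,y/1.2)
# corners refined
def show(n,pts,z):
    q=np.array([f(*a) for a in pts],np.float32).reshape(-1,1,2)
    q=cv2.cornerSubPix(g,q.copy(),(4,4),(-1,-1),(3,50,.01)).reshape(-1,2)
    X=np.array([ray(K,R,t,*a,z)[:2] for a in q]); print(n,q.round(1).tolist()); 
    print(np.round([[(x-p[:2])@ax,(x-p[:2])@ay] for x in X],4).tolist())
    e=np.diff(np.vstack([X,X[:1]]),axis=0); print(" centre",X.mean(0).round(4),"len",np.linalg.norm(e,axis=1).round(4),"ang",(np.degrees(np.arctan2(e[:,1],e[:,0]))%90).round(1)); return X
show("nest",[(197,75),(299,75),(287,180),(193,178)],.112)
show("floor-in",[(208,92),(285,92),(277,165),(207,165)],.110)
show("tube",[(214,230),(278,230)],p[2]-.0994)
h=ray(K,R,t,*f(325,130),.076); print("hub",h, "yaw",np.degrees(yaw))
for a in((336,3),(332,78),(320,180),(313,246)):
    x=ray(K,R,t,*f(*a),.076)-h; print("slot",np.degrees(np.arctan2(x[1],x[0]))%180)
```

```text
nest [[284.20001220703125, 62.5], [369.20001220703125, 62.5], [359.5, 150.5], [279.6000061035156, 144.8000030517578]]
[[0.1075, 0.0289], [0.1077, -0.0352], [0.0413, -0.0303], [0.0457, 0.0349]]
 centre [0.5866 0.0515] len [0.0641 0.0666 0.0653 0.062 ] ang [21.6 17.2 17.4 15.9]
floor-in [[293.29998779296875, 76.69999694824219], [359.29998779296875, 73.30000305175781], [349.5, 135.10000610351562], [291.1000061035156, 136.89999389648438]]
[[0.0976, 0.0224], [0.1002, -0.0282], [0.0535, -0.0219], [0.0518, 0.0255]]
 centre [0.5869 0.0515] len [0.0508 0.0472 0.0475 0.0459] ang [24.3 13.7 23.3 17.5]
tube [[298.29998779296875, 191.6999969482422], [350.8999938964844, 190.3000030517578]]
[[0.0134, 0.0184], [0.0146, -0.022]]
 centre [0.5298 0.0278] len [0.0404 0.0404] ang [23. 23.]
hub [ 0.60662294 -0.00553005  0.076     ] yaw 21.371034924181455
slot 19.99357767206137
slot 17.14123048699578
slot 19.196777089643547
slot 18.991650955527632
```

Call:
apply_moves --commands '[[[1, 0.0945, 0.0387, 0, -0.003], [1, 0.0945, 0.0387, 0, -0.003], [1, 0.0945, 0.0387, 0, -0.003], [1, 0.0945, 0.0387, 0, -0.003], [1, 0, 0, 0, 0], [1, 0, 0, -0.05, 0], [1, 0, 0, -0.045, 0], [1, 0, 0, 0, 0], [1, 0, 0, 0, 0]]]'

```text
t: 14.75
eef_pos: [0.5916, 0.056, 0.2182]
ee_rot: [3.141, 0.001, 0.338]
force: [0.9, -0.0, -2.0]
width: 0.0401
gripper_force: 25.0
```

Run:
```python
from h import *
s=arm.get_state(); p=s["eef_pos"]; print(s["t"],p,s["ee_rot"],s["force"],"target",.5169+.0756,.0224+.031)
im,K,R,t=grab("wrist"); im2,K2,R2,t2=grab("scene"); np.savez("s5.npz",im=im2,K=K2,R=R2,t=t2)
u,v=proj(K2,R2,t2,(p[0],p[1],.12)).astype(int); print(u,v)
b=im2[v-40:v+30,u-40:u+40]
cv2.imwrite("pics/w5.png",np.hstack([im[100:280,200:440].repeat(2,0).repeat(2,1),cv2.resize(b,(320,360))[:, :320]]))
```

```text
14.75 [0.59156237 0.05601057 0.21819095] [3.14148234e+00 7.73621305e-04 3.38107235e-01] [ 0.91621696 -0.03006744 -2.01030994] target 0.5925 0.0534
324 187
```

View pics/w5.png

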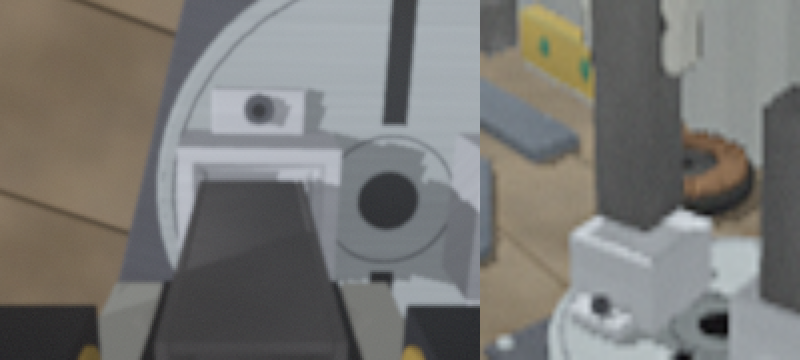

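The tube's lower edge is over the pocket mouth, about 3 mm off along the finger direction. I'll correct that and lower it.

Call:
apply_moves --commands '[[[1, 0.0015, -0.0135, 0, 0], [1, 0, 0, 0, 0], [1, 0, 0, -0.02, 0], [1, 0, 0, -0.02, 0], [1, 0, 0, -0.02, 0], [1, 0, 0, 0, 0], [1, 0, 0, 0, 0]]]'

```text
t: 15.55
eef_pos: [0.5924, 0.0535, 0.2062]
ee_rot: [3.141, 0.0, 0.338]
force: [0.2, -0.3, -2.0]
width: 0.0397
gripper_force: 25.0
```

Now .2062, so the bottom is about 5 mm into the mouth with no contact.

Call:
apply_moves --commands '[[[1, 0, 0, -0.02, 0], [1, 0, 0, -0.02, 0], [1, 0, 0, -0.02, 0], [1, 0, 0, -0.02, 0], [1, 0, 0, -0.02, 0], [1, 0, 0, 0, 0], [1, 0, 0, 0, 0]]]'

```text
t: 16.25
eef_pos: [0.5925, 0.0535, 0.1864]
ee_rot: [3.142, 0.0, 0.338]
force: [-0.5, -0.4, -2.5]
width: 0.0397
gripper_force: 25.0
```

Call:
apply_moves --commands '[[[1, 0, 0, -0.01, 0], [1, 0, 0, -0.01, 0], [1, 0, 0, -0.008, 0], [1, 0, 0, 0, 0], [1, 0, 0, 0, 0]]]'

```text
t: 16.75
eef_pos: [0.5928, 0.0536, 0.1814]
ee_rot: [3.141, -0.001, 0.338]
force: [-0.9, 0.4, 3.0]
width: 0.04
gripper_force: 25.0
```

The tube is on the floor at z = 0.1814, as expected, with an upward force. I'll release and retreat upward.

Call:
apply_moves --commands '[[[-1, 0, 0, 0, 0], [-1, 0, 0, 0, 0], [-1, 0, 0, 0, 0], [-1, 0, 0, 0, 0], [-1, 0, 0, 0, 0], [-1, 0, 0, 0.05, 0], [-1, 0, 0, 0.15, 0], [-1, 0, 0, 0.15, 0], [-1, 0, 0, 0.15, 0], [-1, 0, 0, 0, 0]]]'

```text
t: 17.75
eef_pos: [0.5946, 0.0537, 0.2866]
ee_rot: [3.141, -0.008, 0.339]
force: [-0.0, 0.1, 0.4]
width: 0.0875
gripper_force: 0.0
```

Call:
apply_moves --commands '[[[-1, -0.0882, -0.1768, 0, 0], [-1, -0.0882, -0.1768, 0, 0], [-1, -0.0882, -0.1768, 0, 0], [-1, -0.0882, -0.1768, 0, 0], [-1, -0.0882, -0.1768, 0, 0], [-1, -0.0882, -0.1768, 0, 0], [-1, -0.0882, -0.1768, 0, 0], [-1, 0, 0, 0, 0], [-1, 0, 0, 0, 0]]]'

```text
t: 18.65
eef_pos: [0.4686, -0.1948, 0.2813]
ee_rot: [3.141, -0.001, 0.336]
force: [-0.3, 1.3, 0.5]
width: 0.0876
gripper_force: 0.0
```

Run:
```python
from h import *
s=arm.get_state(); print(s["t"],s["eef_pos"],s["ee_rot"][2],s["q"],s["width"])
for n in("top","scene"):
    im,K,R,t=grab(n); c=proj(K,R,t,(.59,.03,.14)).astype(int)
    globals()[n]=cv2.resize(im[c[1]-40:c[1]+40,c[0]-50:c[0]+50],(400,320))
cv2.imwrite("pics/z.png",np.hstack([top,scene]))
```

```text
18.65 [ 0.46862127 -0.19479764  0.28125284] 0.33583064274090524 [-6.40463662e-03  5.86620808e-02 -2.98465276e-01 -2.30325773e-05
 -1.21299261e+00  1.91303960e+00] 0.08764877492322892
```

View pics/z.png

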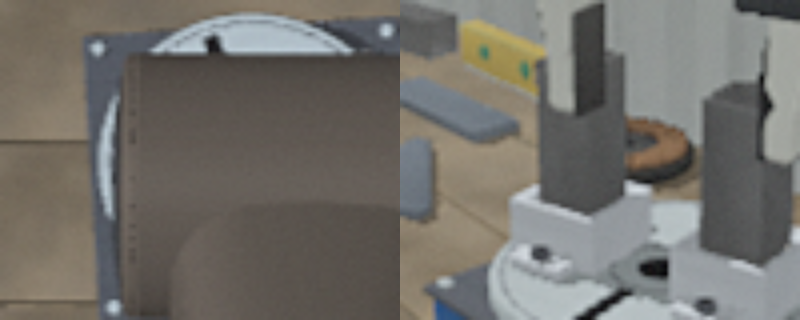

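Both tubes stand upright in their nests. That was the 11th picture, one over the limit, so I'll use only numbers from here. Next I grip the mushroom head.

Call:
apply_moves --commands '[[[-1, 0.002, 0.005, -0.2, 0], [-1, 0, 0, -0.2, 0], [-1, 0, 0, -0.2, 0], [-1, 0, 0, -0.2, 0], [-1, 0, 0, -0.08, 0], [-1, 0, 0, -0.048, 0], [1, 0, 0, 0, 0], [1, 0, 0, 0, 0], [1, 0, 0, 0, 0], [1, 0, 0, 0, 0], [1, 0, 0, 0, 0], [1, 0, 0, 0, 0]]]' --force 25

```text
t: 19.95
eef_pos: [0.4697, -0.1931, 0.0958]
ee_rot: [3.141, -0.001, 0.338]
force: [-1.0, 1.1, 3.5]
width: 0.0493
gripper_force: 25.0
```

Call:
apply_moves --commands '[[[1, 0, 0, 0, -0.04], [1, 0, 0, 0, -0.04], [1, 0, 0, 0, -0.04], [1, 0, 0, 0, -0.04], [1, 0, 0, 0, -0.04], [1, 0, 0, 0, -0.04], [1, 0, 0, 0, -0.04], [1, 0, 0, 0, 0], [1, 0, 0, 0, 0]]]'

```text
t: 20.85
eef_pos: [0.4699, -0.1933, 0.0963]
ee_rot: [-3.141, -0.001, -0.541]
force: [-1.7, 1.4, 7.9]
width: 0.0497
gripper_force: 25.0
```

Run:
```python
from h import *
s=arm.get_state(); print(s["eef_pos"],s["ee_rot"],s["force"],s["moment"],s["width"])
```

```text
[ 0.46988485 -0.19325164  0.09631677] [-3.14139326e+00 -1.33759794e-03 -5.41248614e-01] [-1.69539618  1.42308268  7.9459731 ] [0.35334989 0.94264863 0.17170298] 0.04971690149485441
```

The upward force rose to about the spring force, so the head is free of its latch. I'll let go and lift away.

Call:
apply_moves --commands '[[[-1, 0, 0, 0, 0], [-1, 0, 0, 0, 0], [-1, 0, 0, 0, 0], [-1, 0, 0, 0, 0], [-1, 0, 0, 0, 0], [-1, 0, 0, 0.1, 0], [-1, 0, 0, 0.2, 0], [-1, 0, 0, 0.2, 0], [-1, 0, 0, 0.2, 0.04], [-1, 0, 0, 0.07, 0.04], [-1, 0, 0, 0, 0], [-1, 0, 0, 0, 0]]]'

```text
t: 22.05
eef_pos: [0.4691, -0.1929, 0.2488]
ee_rot: [-3.141, 0.0, -0.293]
force: [-0.1, -0.3, 0.0]
width: 0.0877
gripper_force: 0.0
```

Run:
```python
from h import *
s=arm.get_state(); print(s["t"],s["eef_pos"],s["ee_rot"],s["force"])
d=np.load("w1.npz"); ref=[d[k] for k in("im","K","R","t")]
def meas(im,K,R,t):
    h=cv2.cvtColor(im,cv2.COLOR_BGR2HSV); c=proj(K,R,t,(.469,-.193,.1)).astype(int); o=c-40
    red=cv2.inRange(h,(0,150,60),(8,255,255)); k=np.zeros_like(red); k[max(o[1],0):o[1]+80,max(o[0],0):o[0]+80]=red[max(o[1],0):o[1]+80,max(o[0],0):o[0]+80]
    c=max(cv2.findContours(k,0,1)[0],key=cv2.contourArea); (u,v),r=cv2.minEnclosingCircle(c)
    hull=np.zeros_like(k); cv2.circle(hull,(int(u),int(v)),int(r*.8),255,-1)
    w=cv2.inRange(h,(0,0,130),(180,110,255))&hull
    cs=[x for x in cv2.findContours(w,0,1)[0] if cv2.contourArea(x)>8]
    X0=ray(K,R,t,u,v,.1)
    A=[]
    for x in cs:
        m=x.reshape(-1,2).mean(0); X=ray(K,R,t,*m,.108)-ray(K,R,t,u,v,.108); A.append(round(np.degrees(np.arctan2(X[1],X[0]))%120,1))
    print("circ",u,v,r,"arrows mod120",A,X0)
    return X0
meas(*ref); g=grab("wrist"); meas(*g)
for n in("scene",):
    f=grab(n); x=np.load("scene0.npz")
    for im,K,R,t in([x[k] for k in("im","K","R","t")],f):
        m=cv2.inRange(cv2.cvtColor(im,cv2.COLOR_BGR2HSV),(0,150,60),(8,255,255)); k=np.zeros_like(m); k[230:280,325:370]=m[230:280,325:370]
        c=max(cv2.findContours(k,0,1)[0],key=cv2.contourArea); print(n,cv2.boundingRect(c),cv2.contourArea(c))
```

```text
22.05 [ 0.46905096 -0.19290559  0.24883152] [-3.14120531e+00  2.48642241e-04 -2.93002103e-01] [-0.11038441 -0.28538051  0.02046857]
circ 323.7200927734375 188.7242431640625 27.866416931152344 arrows mod120 [np.float64(111.2), np.float64(81.1), np.float64(2.9)] [ 0.46724306 -0.19342758  0.1       ]
circ 325.3217468261719 189.2703094482422 27.716705322265625 arrows mod120 [np.float64(119.9), np.float64(88.4), np.float64(104.1)] [ 0.47064586 -0.19399569  0.1       ]
scene (334, 244, 27, 23) 379.5
scene (334, 244, 27, 23) 380.0
```

The head's outline in the scene view and the angles of its arrows match the "out" state from the start. The robot is clear, so I'm handing in.

```bash
python3 -c "
from station import arm
print(arm.job_done())"
```

```text
the job is handed in; nothing more can be done
None
```

The job is handed in at about 22 s: button pressed and latched, tube seated upright on the pocket floor and let go, button turned clockwise and back out; I viewed 11 pictures, one over the limit of 10.

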